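# Unclamp the mended brown tile and lay it on the cork board

## Robot

A 6-joint arm with a two-finger parallel gripper is mounted at the origin on the work surface. World frame = base frame: x ahead of the robot, y to its left, z up, the work surface at z = 0. Lengths are in mm, angles in rad, forces in N, time in s.
With the tool pointing down it reaches from about 350 to 775 mm from the base axis. Payload 7.3 kg.
Tool frame: the origin (TCP) lies at the very end of the fingers, on their centre line; the grasp point (between the pads) lies 19 mm behind it; z points along the fingers, y is the line along which they close (so a half turn about z gives the same grasp; the last joint's range is limited). The gripper opens to 92 mm and grips with 3 to 60 N. Pads are 19 mm wide; open, the fingers measure 130 mm over their backs; the gripper's body (75 mm by 190 mm) begins 47 mm behind the grasp point.
Start: joints at [1.078, 0.342, 1.524, -0, 1.275, -0.146], TCP at [178.429, 493.769, 226.741] pointing down, gripper open.
Joint ranges: [-2.53, 2.53], [-0.77, 2.02], [0.04, 2.7], [-1, 4.14], [0.28, 2.66], [-3.11, 3.11]. Speed limits (rad/s): [2.57, 2.57, 3.14, 3.14, 3.14, 3.14].

## Interface

Orientations are given as [roll, pitch, yaw] about the fixed x, y, z axes, in that order (R = Rz(yaw) Ry(pitch) Rx(roll)).
In Python, from plant import bot gives the robot as it stands.
- The arm moves only by the tool jog_arm, never from a script. Its argument "targets" is a list of rows, each an object with "xyz": the shift along the tool's x, y, z as a fraction of full scale, a list of three; "spin": the turn about the tool's z as a fraction of full scale. In form: [{"xyz": [x, y, z], "spin": spin}, ...]. A call has exactly 10 rows; each row shifts and turns the commanded pose from where the row before left it, along the tool's axes as they then stand; what a row does not reach is not made up. Full scale, the value 1, is 80 mm for a shift and 0.1 rad for a turn. A row lasts 1/8 s, in which the tool goes at most 62.5 mm and 10.7 degrees, less where a joint would pass 70% of its speed; a pose out of reach is approached as far as the arm can. A call with a number of a shift or a turn outside -1 to 1 is refused whole. A call with a gripper value outside its range is refused whole. "gripper" is the opening in per cent of the stroke, from 0 (shut) to 100 (fully open), set as the call begins (left out, the last holds). The fingers move at their own pace and stop on an object; the grip force is fixed at half the most. Time passes only in rows, so rows that do not move let the fingers close, or fill a call up. It gives the time, the measured TCP pose, the force, the opening and the grip force at its end, in the units of the state.
- bot.get_obs(): the state, without advancing time (a new reading comes with each control period).
- bot.capture(name): name is "scene" or "top" or "wrist"; returns the picture (400x640x3 uint8, blue, green, red); there is no depth.
- bot.get_calibration(name): a dict with "vfov" (degrees; the focal length in pixels is half the picture's height over the tangent of half this angle, whatever the lens; pixels are square), "cx", "cy" (the principal point, pixels), "eye" and "rotation" of the camera in the world. Camera axes: x right, y down, z forward; pixel columns grow to the right and rows downward; lengths in mm; the calibration is good to about 2 mm. A picture is of the moment at which its call begins: read the wrist's pose just before it. get_calibration takes no time and is no camera call; for the wrist camera it gives the pose at the moment of the call.
- bot.close_job(): hands the job in; it is judged then, once.
The state is a dict: "time": time; "joint_positions": joint angles; "dq": joint speeds; "tau": joint torques, N m; "tool_pos": TCP position; "tcp_rot": TCP orientation; "contact_force": force on the tool from outside, world axes, zero at the start; "moment": the same for the moment, N m; "grip_width": finger opening in mm; "finger_force": force on a finger pad.
Only numpy, scipy, OpenCV 4.12 (cv2) and the standard library are available. Lean on these libraries where they do the work, as an engineer would, in place of code of your own. Each camera call takes 0.05 s, during which the arm holds its last target. There are 200 camera calls.

## Task

The glue on the mended brown tile has set. Flip the clamp arm that holds it up and over past upright so that it stays open by itself, then lift the tile out of its jig and lay it flat, glazed side up, wholly on the cork drying board without dropping it. Leave the clamp of the blue tile shut.

Things in the scene. Friction and masses are not known exactly. Their poses are not given: they have to be found in the camera images.
- brown_tile: Brown tile, cream ribs, gold seam; 80 (x) x 56 (y) x 18 mm, 0.18 kg. Origin: centre of underside, z up. Starts 36 mm above the table in a jig, +x towards the clamp hinge (roughly away from robot). Long edges free for fingers over the middle 60 mm. End stops and corner ears reach 6 mm above its underside. Hinge cheeks, 92 mm high, from x = 52 mm. Keep fingertips above its underside to lay it down.
- brown_clamp (a joint): Angle of the steel clamp arm over the brown tile: 0 shut, rubber foot on the tile; 1.57 upright; 1.95 end stop. Grows as the knob swings up and away from the robot. Hinge axis: along the tile's y, 81 mm above the table, 65 mm from the tile's centre in its +x. No latch or spring, hardly any friction: takes about 1 N at the knob, falls shut before upright, falls open past it.
- brown_knob (a point): Centre of the red grip at the arm's free end: cylinder 22 mm in diameter, 26 mm long along the hinge axis (its y); pinch it over its flat ends. Arm behind it 12 mm wide, 10 high. 140 mm from the hinge axis; shut: 81 mm above the table, 75 mm from the tile's centre in the tile's -x, free space beside and below; its x then points to the hinge.
- board: Cork-topped wooden drying board, fixed on the table, 140 (x) x 110 (y) mm, 12 mm thick. Origin: centre of its underside, on the table; the cork surface is 12 mm above it.
- blue_clamp (a joint): Angle in rad of the arm of the second, identical clamp and jig, which holds a cobalt blue tile with white ribs; to be left shut (0).
Not all that is in view belongs to the job. Leave any pink look-alike of the part that bears blue_clamp alone. There is more than one size of the board; the job needs the larger.

How it is judged (in metres and radians):
On the way, in this order (a step that is already met when the one before it is completed fails the run):
1. the brown tile's clamp arm is past upright while the tile still lies in its jig (value of joint brown_clamp above 1.6 rad and distance of brown_tile from where it was at the start of the episode below 0.012 m), for 0.2 s.
2. the brown tile is lifted clear of the jig (height (world z) of brown_tile above 0.06 m), for 0.1 s.
At the end, for the whole second after the job is handed in: The brown tile lies flat (within 10 degrees) and at rest on the cork board, glazed side up, its centre within 45 mm of the board's centre along the board's x and 30 mm along its y, released; its clamp arm stands open past upright (over 1.6 rad) and the blue tile's clamp is shut (under 0.1 rad) (value of joint brown_clamp above 1.6 rad and value of joint blue_clamp below 0.1 rad and x of brown_tile in the frame of board between -0.045 and 0.045 m and y of brown_tile in the frame of board between -0.03 and 0.03 m and z of brown_tile in the frame of board between 0.009 and 0.016 m and angle between brown_tile's own z axis and vertical below 0.175 rad and linear speed of brown_tile below 0.02 m/s and contact force between the fingers and brown_tile below 0.1 N); the robot touches nothing.
It fails at once if the blue tile's clamp is opened (value of joint blue_clamp above 0.3 rad).
It fails at once if the brown tile is dropped (falls free from more than about 25 mm) (contact force between the fingers and brown_tile below 0.05 N and linear speed of brown_tile above 0.7 m/s).
It also fails if it takes over 48 s, if anything falls off the work surface, if the arm or the gripper's body presses on something with over 40 N, if the wrist force passes 120 N, or if a joint passes its speed limit or range.

## Working session

There is one attempt and no reset: what is moved stays moved. The work goes in short steps, Python scripts to look and compute and a tool call to move; the robot and the scene stay as the last step left them, time stands still between calls to the robot, and variables do not carry over. Pictures are saved under pics/ and viewed, at most 10 in all, crops included, and the job is handed in when it is done.

Besides the shell and the picture viewer there is one more tool, called after "Request:" as name(argument=value, ...), one argument or row to a line, values as JSON. jog_arm: Moves the arm, as the interface text tells. Shift numbers are shares of 80 mm and turn numbers shares of 0.1 rad, none past 1 either way. Its arguments: {"type":"object","properties":{"targets":{"type":"array","items":{"type":"object","properties":{"xyz":{"type":"array","items":{"type":"number"}},"spin":{"type":"number"}}}},"gripper":{"type":"number"}},"required":["targets"]}

```bash
mkdir -p pics; ls
python3 - <<'E'
from plant import bot
import cv2
for n in("top","scene"):
    i=bot.capture(n); cv2.imwrite(f"pics/{n}1.png",i); print(n,bot.get_calibration(n))
o=bot.get_obs(); print(o)
E
```

```text
pics
top {'vfov': 44.7093011738321, 'cx': 313.6570079587877, 'cy': 192.84177472036305, 'eye': array([286.07241755, -14.63118172, 975.02778176]), 'rotation': array([-2.94860124,  0.01175052, -1.5462444 ])}
scene {'vfov': 49.578788254711085, 'cx': 326.1326776621321, 'cy': 193.32230171481976, 'eye': array([883.89992313, 346.88358885, 671.92913732]), 'rotation': array([-2.37621885, -0.01530699,  2.35358076])}
{'time': 0.1, 'joint_positions': array([ 1.07796282e+00,  3.42642769e-01,  1.52489527e+00, -1.55813205e-05,
        1.27539851e+00, -1.46020595e-01]), 'dq': array([ 1.67512948e-05, -1.42228434e-04, -2.82587510e-03, -1.41169129e-03,
       -5.04727839e-04,  5.02571350e-04]), 'tau': array([ 1.39556254e-03, -4.32004380e+01, -2.44694567e+01,  7.17878644e-02,
        5.26623591e-02, -7.76259458e-05]), 'tool_pos': array([178.27434753, 493.43124473, 226.12894461]), 'tcp_rot': array([-3.14026089e+00, -1.80797808e-04,  2.79478417e+00]), 'contact_force': array([-1.05190277,  0.16168444, -0.39772096]), 'moment': array([-0.02721819, -0.03673059,  0.0047709 ]), 'finger_force': 0.0, 'grip_width': 91.45203147426484}
```

View pics/top1.png

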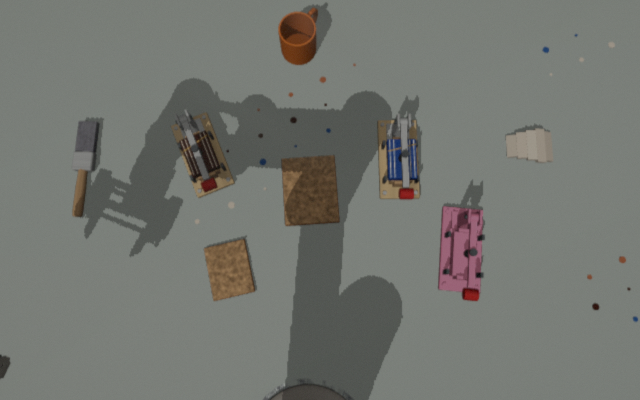

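View pics/scene1.png

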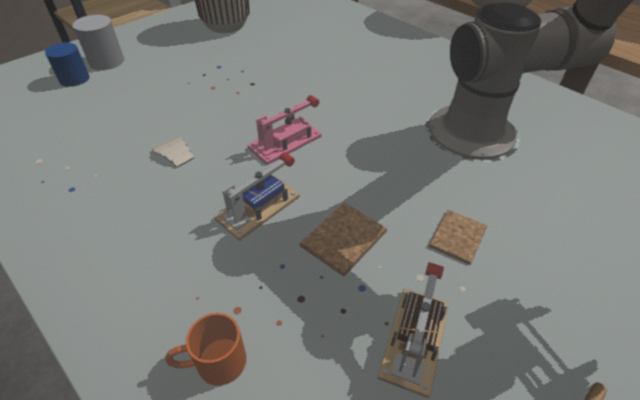

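Top view: the brown jig is at about (201,155) with its red knob at (209,184). The large board is at (310,190), the blue jig at (401,160), and the small board and pink clamp are decoys.

```bash
cat > h.py <<'E'
import numpy as np,cv2
from scipy.spatial.transform import Rotation as R
from plant import bot
def ray(c,uv):
    f=200/np.tan(np.radians(c['vfov'])/2)
    d=R.from_euler('xyz',c['rotation']).apply([(uv[0]-c['cx'])/f,(uv[1]-c['cy'])/f,1.])
    return np.array(c['eye']),d/np.linalg.norm(d)
def onz(c,uv,z):
    e,d=ray(c,uv); return e+d*(z-e[2])/d[2]
def proj(c,p):
    f=200/np.tan(np.radians(c['vfov'])/2)
    q=R.from_euler('xyz',c['rotation']).inv().apply(np.array(p)-c['eye']); return np.array([c['cx']+f*q[0]/q[2],c['cy']+f*q[1]/q[2]])
def tri(c1,u1,c2,u2):
    (a,d),(b,e)=ray(c1,u1),ray(c2,u2)
    t=np.linalg.lstsq(np.c_[d,-e],b-a,rcond=None)[0]
    p,q=a+d*t[0],b+e*t[1]; return (p+q)/2,np.linalg.norm(p-q)
def red(i,box):
    h=cv2.cvtColor(i,cv2.COLOR_BGR2HSV); x0,y0,x1,y1=box
    m=(((h[...,0]<6)|(h[...,0]>174))&(h[...,1]>190)&(h[...,2]>60)).astype(np.uint8)
    k=np.zeros_like(m);k[y0:y1,x0:x1]=m[y0:y1,x0:x1]
    ys,xs=np.nonzero(k); return np.array([xs.mean(),ys.mean()]),len(xs),cv2.minAreaRect(np.c_[xs,ys].astype(np.float32))
E
python3 - <<'E'
from h import *
t,s=[cv2.imread(f"pics/{n}1.png") for n in("top","scene")]
T,S=bot.get_calibration("top"),bot.get_calibration("scene")
a=red(t,(195,172,222,196));b=red(s,(420,258,450,282));print(a,b)
print("knob",tri(T,a[0],S,b[0]),onz(T,a[0],81),onz(S,b[0],81))
h=cv2.cvtColor(t,cv2.COLOR_BGR2HSV)
print(h[190,310],h[188,225],h[130,170],h[230,310],h[185,195])
def quad(box,z,m):
    k=np.zeros_like(m);x0,y0,x1,y1=box;k[y0:y1,x0:x1]=m[y0:y1,x0:x1]
    k=cv2.morphologyEx(k,cv2.MORPH_OPEN,np.ones((3,3),np.uint8))
    c=max(cv2.findContours(k,0,2)[0],key=cv2.contourArea);r=cv2.minAreaRect(c);B=cv2.boxPoints(r)
    P=np.array([onz(T,p,z) for p in B]);print(r,P.round(1).tolist(),P.mean(0).round(1),[np.linalg.norm(P[i]-P[i-1]).round(1) for i in range(4)],
      [np.degrees(np.arctan2(*(P[i]-P[i-1])[1::-1])).round(1) for i in range(4)])
m=((h[...,0]>5)&(h[...,0]<30)&(h[...,1]>80)).astype(np.uint8)
quad((270,145,350,235),12,m); quad((165,105,240,205),10,m)
cv2.imwrite("pics/c1.png",np.hstack([cv2.resize(t[100:210,160:250],None,fx=4.4,fy=4.4,interpolation=2)[:480],cv2.resize(s[255:395,375:460],None,fx=3.45,fy=3.45,interpolation=2)[:480]]))
E
```

```text
(array([207.97058824, 184.52941176]), 34, ((208.80001831054688, 184.6000213623047), (8.049844741821289, 11.627553939819336), 63.43495178222656)) (array([nan, nan]), 0, ((0.0, 0.0), (0.0, 0.0), 0.0))
 ** On entry to DLASCL parameter number  4 had an illegal value
 ** On entry to DLASCL parameter number  4 had an illegal value
 ** On entry to DLASCL parameter number  4 had an illegal value
 ** On entry to DLASCL parameter number  4 had an illegal value
 ** On entry to DLASCL parameter number  5 had an illegal value
 ** On entry to DLASCL parameter number  4 had an illegal valueh.py:21: RuntimeWarning: Mean of empty slice.
  ys,xs=np.nonzero(k); return np.array([xs.mean(),ys.mean()]),len(xs),cv2.minAreaRect(np.c_[xs,ys].astype(np.float32))
  ret = ret.dtype.type(ret / rcount)
Traceback (most recent call last):
  File "h.py", line 15, in tri
    t=np.linalg.lstsq(np.c_[d,-e],b-a,rcond=None)[0]
      ~~~~~~~~~~~~~~~^^^^^^^^^^^^^^^^^^^^^^^^^^^^
numpy.linalg.LinAlgError: SVD did not converge in Linear Least Squares
```

```bash
sed -i 's/>190)&(h\[...,2\]>60/>140)\&(h[...,2]>50/' h.py
python3 - <<'E'
from h import *
t,s=[cv2.imread(f"pics/{n}1.png") for n in("top","scene")]
T,S=bot.get_calibration("top"),bot.get_calibration("scene")
a=red(t,(195,172,222,196));b=red(s,(420,258,450,282));print(a,b)
try: print("knob",tri(T,a[0],S,b[0]),onz(T,a[0],81),onz(S,b[0],81))
except Exception as e: print(s[262:280:4,426:446:4].tolist())
h=cv2.cvtColor(t,cv2.COLOR_BGR2HSV)
print(h[190,310],h[188,225],h[130,170],h[230,310],h[185,195])
def quad(box,z,m):
    k=np.zeros_like(m);x0,y0,x1,y1=box;k[y0:y1,x0:x1]=m[y0:y1,x0:x1]
    k=cv2.morphologyEx(k,cv2.MORPH_OPEN,np.ones((3,3),np.uint8))
    c=max(cv2.findContours(k,0,2)[0],key=cv2.contourArea);r=cv2.minAreaRect(c);B=cv2.boxPoints(r)
    P=np.array([onz(T,p,z) for p in B]);print(r,P.round(1).tolist(),P.mean(0).round(1),[np.linalg.norm(P[i]-P[i-1]).round(1) for i in range(4)],
      [np.degrees(np.arctan2(*(P[i]-P[i-1])[1::-1])).round(1) for i in range(4)])
m=((h[...,0]>5)&(h[...,0]<30)&(h[...,1]>80)).astype(np.uint8)
quad((270,145,350,235),12,m); quad((165,105,240,205),10,m)
cv2.imwrite("pics/c1.png",np.hstack([cv2.resize(t[100:210,160:250],None,fx=4.4,fy=4.4,interpolation=2)[:480],cv2.resize(s[255:395,375:460],None,fx=3.45,fy=3.45,interpolation=2)[:480]]))
E
```

```text
(array([208.6744186 , 184.23255814]), 129, ((208.43101501464844, 184.32760620117188), (9.841852188110352, 13.184369087219238), 68.19859313964844)) (array([nan, nan]), 0, ((0.0, 0.0), (0.0, 0.0), 0.0))
[[[144, 148, 142], [108, 111, 121], [141, 143, 141], [145, 148, 143], [145, 149, 143]], [[123, 126, 126], [55, 57, 104], [53, 56, 103], [54, 58, 97], [97, 99, 113]], [[81, 83, 100], [54, 58, 98], [51, 53, 100], [52, 52, 103], [67, 69, 103]], [[79, 80, 93], [78, 80, 91], [64, 67, 93], [52, 52, 94], [107, 109, 120]], [[145, 147, 142], [103, 103, 102], [105, 105, 105], [90, 92, 100], [143, 146, 140]]]
[ 16 121  93] [ 48  11 119] [45 12 85] [60  9 86] [ 19  92 144]
((309.9437561035156, 190.3216094970703), (66.8167953491211, 53.870845794677734), 86.53176879882812) [[543.9, 69.8, 12.0], [553.1, -40.1, 12.0], [415.8, -50.4, 12.0], [406.8, 56.6, 12.0]] [479.9   9.   12. ] [np.float64(137.7), np.float64(110.3), np.float64(137.7), np.float64(107.4)] [np.float64(5.5), np.float64(-85.2), np.float64(-175.7), np.float64(94.8)]
((220.70590209960938, 177.8235321044922), (21.3431339263916, 20.8580627441
[... 170 characters left out ...]
), np.float64(45.0), np.float64(42.1)] [np.float64(17.3), np.float64(-74.2), np.float64(-163.1), np.float64(105.7)]
 ** On entry to DLASCL parameter number  4 had an illegal value
 ** On entry to DLASCL parameter number  4 had an illegal value
 ** On entry to DLASCL parameter number  4 had an illegal value
 ** On entry to DLASCL parameter number  4 had an illegal value
 ** On entry to DLASCL parameter number  5 had an illegal value
 ** On entry to DLASCL parameter number  4 had an illegal valueh.py:21: RuntimeWarning: Mean of empty slice.
  ys,xs=np.nonzero(k); return np.array([xs.mean(),ys.mean()]),len(xs),cv2.minAreaRect(np.c_[xs,ys].astype(np.float32))
  ret = ret.dtype.type(ret / rcount)
```

View pics/c1.png

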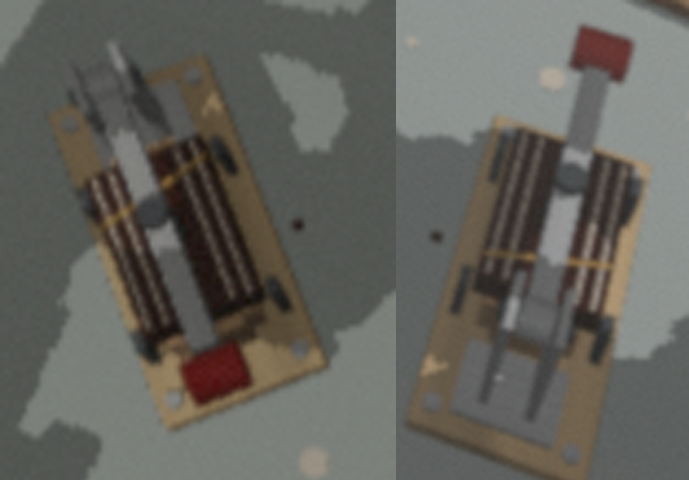

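```bash
sed -i 's/>140)/>95)/' h.py
python3 - <<'E'
from h import *
t,s=[cv2.imread(f"pics/{n}1.png") for n in("top","scene")]
T,S=bot.get_calibration("top"),bot.get_calibration("scene")
a=red(t,(200,174,219,194));b=red(s,(424,260,446,280));print(a,b)
print("knob",tri(T,a[0],S,b[0]),onz(T,a[0],81+5),onz(S,b[0],81))
P=np.array([onz(T,(160+u/4.4-.4,100+v/4.4-.4),10) for u,v in((52,115),(207,57),(325,363),(170,428))])
Q=np.array([onz(S,(375+u/3.45-.4,255+v/3.45-.4),10) for u,v in((497-396,117),(650-396,165),(585-396,480),(408-396,424))])
for P in(P,Q): print(P.round(1),P.mean(0),[np.degrees(np.arctan2(*(P[i]-P[i-1])[1::-1])).round(1) for i in range(4)],[np.linalg.norm(P[i]-P[i-1]).round(1) for i in range(4)])
A=[onz(T,(160+u/4.4-.4,100+v/4.4-.4),86) for u,v in((124,140),(201,335))];d=A[0]-A[1];print("arm",np.degrees(np.arctan2(d[1],d[0])))
for y in (.28,.30,.32):
  d=np.array([np.cos(y),np.sin(y),0]);print(y)
E
```

```text
(array([208.69924812, 184.09774436]), 133, ((208.53448486328125, 184.08621215820312), (10.21324348449707, 13.55575942993164), 68.19859313964844)) (array([434.37681159, 269.36231884]), 138, ((434.3153991699219, 269.6769104003906), (14.646867752075195, 10.261577606201172), 15.255120277404785))
knob (array([472.36338218, 197.62262313,  83.666196  ]), np.float64(0.21355347345486997)) [471.82763508 197.16274201  86.        ] [470.55715104 196.85535455  81.        ]
[[610.3 301.4  10. ]
 [640.7 229.7  10. ]
 [493.  165.   10. ]
 [460.8 234.8  10. ]] [551.19518415 232.72895714  10.        ] [np.float64(24.0), np.float64(-67.0), np.float64(-156.4), np.float64(114.8)] [np.float64(163.7), np.float64(77.9), np.float64(161.3), np.float64(76.8)]
[[492.5 164.3  10. ]
 [459.9 234.8  10. ]
 [607.2 300.4  10. ]
 [642.8 231.8  10. ]] [550.58855195 232.83309336  10.        ] [np.float64(-155.8), np.float64(114.8), np.float64(24.0), np.float64(-62.5)] [np.float64(164.8), np.float64(77.6), np.float64(161.2), np.float64(77.3)]
arm 24.592079694276844
0.28
0.3
0.32
```

Request:
jog_arm(
  targets=[
    {"spin": -0.96},
    {"spin": -0.96},
    {"spin": -0.96},
    {"spin": -0.96},
    {"spin": -0.96},
    {"spin": -0.96},
    {"spin": -0.96},
    {"spin": -0.97},
    {"xyz": [0,0,0]},
    {"xyz": [0,0,0]},
  ],
  gripper=100,
)

```text
invalid input
```

Request:
jog_arm(
  targets=[
    {"xyz": [-0.1,-0.3,0]},
    {"xyz": [-0.23,-0.6,0]},
    {"xyz": [-0.23,-0.6,0]},
    {"xyz": [-0.23,-0.6,0]},
    {"xyz": [-0.23,-0.6,0]},
    {"xyz": [-0.23,-0.6,0]},
    {"xyz": [-0.23,-0.6,0]},
    {"xyz": [-0.23,-0.6,0]},
    {"xyz": [-0.11,-0.37,0]},
    {"xyz": [0,0,0]},
  ],
)

```text
invalid input
```

```bash
cat >> h.py <<'E'
def go(p,yaw=None):
    o=bot.get_obs();r=R.from_euler('xyz',o['tcp_rot']);q=np.array(o['tool_pos'])
    print('t',round(o['time'],2),'tcp',q.round(1),'rot',o['tcp_rot'].round(3),'rows',(r.inv().apply(np.array(p)-q)/80).round(3),'w',o['grip_width'],o['finger_force'],o['contact_force'].round(1))
E
python3 - <<'E'
from h import *
i=bot.capture("wrist");cv2.imwrite("pics/w1.png",i);print(bot.get_calibration("wrist"))
go([471.5,197.2,62])
T=bot.get_calibration("wrist");print(proj(T,[471.5,197.2,81]),proj(T,[539.9,228,54]))
E
```

```text
{'vfov': 68.58497145817397, 'cx': 323.08933630481573, 'cy': 202.90453577067808, 'eye': array([114.04084989, 516.72941995, 385.00364822]), 'rotation': array([2.88113284e+00, 1.31140848e-03, 1.22273190e+00])}
t 0.15 tcp [178.3 493.5 226.2] rot [-3.14  -0.     2.795] rows [-4.706 -2.235  2.054] w 92.11316340373165 0.0 [0.4 0.6 0.1]
[195.2884871  455.31524663] [240.86664119 462.32769484]
```

View pics/w1.png

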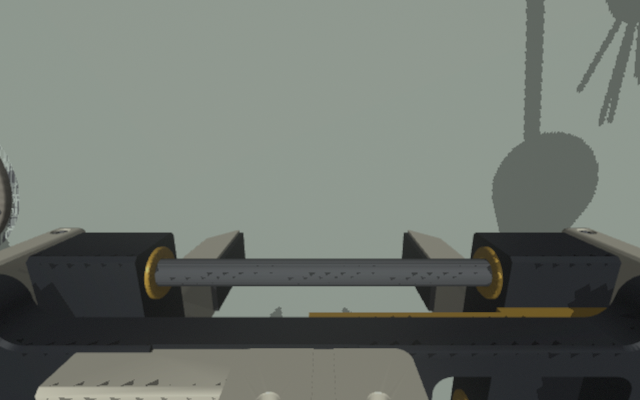

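The picture shows only the bare table and the fingers: the moves were refused because each row needs both fields.

Request:
jog_arm(
  targets=[
    {"xyz": [0,0,0],"spin": -0.96},
    {"xyz": [0,0,0],"spin": -0.96},
    {"xyz": [0,0,0],"spin": -0.96},
    {"xyz": [0,0,0],"spin": -0.96},
    {"xyz": [0,0,0],"spin": -0.96},
    {"xyz": [0,0,0],"spin": -0.96},
    {"xyz": [0,0,0],"spin": -0.96},
    {"xyz": [0,0,0],"spin": -0.97},
    {"xyz": [0,0,0],"spin": 0},
    {"xyz": [0,0,0],"spin": 0},
  ],
  gripper=100,
)

```text
time: 1.4
tool_pos: [178.4, 493.7, 226.6]
tcp_rot: [-3.141, -0.0, -2.721]
contact_force: [0.2, 0.1, -0.1]
grip_width: 91.9
finger_force: 0.0
```

Request:
jog_arm(
  targets=[
    {"xyz": [-0.1,-0.3,0],"spin": 0},
    {"xyz": [-0.23,-0.6,0],"spin": 0},
    {"xyz": [-0.23,-0.6,0],"spin": 0},
    {"xyz": [-0.23,-0.6,0],"spin": 0},
    {"xyz": [-0.23,-0.6,0],"spin": 0},
    {"xyz": [-0.23,-0.6,0],"spin": 0},
    {"xyz": [-0.23,-0.6,0],"spin": 0},
    {"xyz": [-0.23,-0.6,0],"spin": 0},
    {"xyz": [-0.11,-0.37,0],"spin": 0},
    {"xyz": [0,0,0],"spin": 0},
  ],
)

```text
time: 2.65
tool_pos: [472.0, 196.5, 226.4]
tcp_rot: [-3.141, -0.0, -2.724]
contact_force: [0.1, 0.0, -0.1]
grip_width: 91.7
finger_force: 0.0
```

Run:
```python
from h import *
T=bot.get_calibration("wrist");i=bot.capture("wrist");cv2.imwrite("pics/w2.png",i)
go([471.5,197.2,62])
print(proj(T,[471.5,197.2,81]),proj(T,[539.9,228,54]))
```

```text
t 2.7 tcp [471.1 197.5 226.5] rot [ 3.141e+00 -1.000e-03 -2.722e+00] rows [-0.005 -0.007  2.056] w 91.62879835471438 0.0 [-0.3  0.5 -0.6]
[324.68526728 191.47117746] [324.91180536 246.77310349]
```

View pics/w2.png

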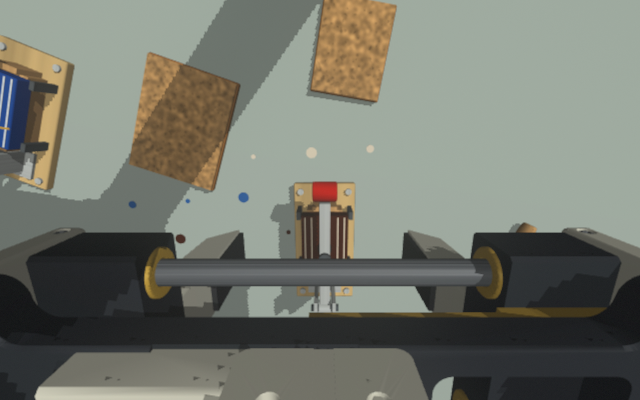

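The wrist view shows the knob at (325,191), as predicted, with the arm aligned to the image vertical. I'll go down and pinch it.

Request:
jog_arm(
  targets=[
    {"xyz": [0,0,0.3],"spin": 0},
    {"xyz": [0,0,0.4],"spin": 0},
    {"xyz": [0,0,0.4],"spin": 0},
    {"xyz": [0,0,0.4],"spin": 0},
    {"xyz": [0,0,0.3],"spin": 0},
    {"xyz": [0,0,0.2],"spin": 0},
    {"xyz": [0,0,0.05],"spin": 0},
    {"xyz": [0,0,0],"spin": 0},
    {"xyz": [0,0,0],"spin": 0},
    {"xyz": [0,0,0],"spin": 0},
  ],
)

```text
time: 3.95
tool_pos: [471.2, 198.2, 63.4]
tcp_rot: [-3.141, 0.001, -2.719]
contact_force: [-0.4, -0.4, -0.1]
grip_width: 91.9
finger_force: 0.0
```

Request:
jog_arm(
  targets=[
    {"xyz": [0,0,0],"spin": 0},
    {"xyz": [0,0,0],"spin": 0},
    {"xyz": [0,0,0],"spin": 0},
    {"xyz": [0,0,0],"spin": 0},
    {"xyz": [0,0,0],"spin": 0},
    {"xyz": [0,0,0],"spin": 0},
    {"xyz": [0,0,0],"spin": 0},
    {"xyz": [0,0,0],"spin": 0},
    {"xyz": [0,0,0],"spin": 0},
    {"xyz": [0,0,0],"spin": 0},
  ],
  gripper=0,
)

```text
time: 5.2
tool_pos: [471.2, 197.4, 62.7]
tcp_rot: [-3.141, 0.0, -2.719]
contact_force: [1.7, -6.2, 0.5]
grip_width: 25.7
finger_force: 30.0
```

Run:
```python
from h import *
go([471.5,197.2,62])
# arc steps, tool x = away from hinge direction negative => toward hinge is -x ; up is -z
a=np.r_[0:1.8:10j][0:]; 
A=np.linspace(0,1.75,20)
X=140*(1-np.cos(A))/80; Z=140*np.sin(A)/80
for k in range(1,20): print(k,(-np.diff(X)[k-1]).round(2),(-np.diff(Z)[k-1]).round(2),np.hypot(X[k]-X[k-1],Z[k]-Z[k-1]).round(3))
```

```text
t 5.2 tcp [471.2 197.4  62.7] rot [-3.141  0.    -2.719] rows [-0.003 -0.004  0.009] w 25.66912461660617 29.99809741973877 [ 1.7 -6.2  0.5]
1 -0.01 -0.16 0.161
2 -0.02 -0.16 0.161
3 -0.04 -0.16 0.161
4 -0.05 -0.15 0.161
5 -0.06 -0.15 0.161
6 -0.08 -0.14 0.161
7 -0.09 -0.13 0.161
8 -0.1 -0.12 0.161
9 -0.11 -0.11 0.161
10 -0.12 -0.1 0.161
11 -0.13 -0.09 0.161
12 -0.14 -0.08 0.161
13 -0.15 -0.07 0.161
14 -0.15 -0.05 0.161
15 -0.16 -0.04 0.161
16 -0.16 -0.02 0.161
17 -0.16 -0.01 0.161
18 -0.16 0.01 0.161
19 -0.16 0.02 0.161
```

Request:
jog_arm(
  targets=[
    {"xyz": [-0.01,0,-0.16],"spin": 0},
    {"xyz": [-0.02,0,-0.16],"spin": 0},
    {"xyz": [-0.04,0,-0.16],"spin": 0},
    {"xyz": [-0.05,0,-0.15],"spin": 0},
    {"xyz": [-0.06,0,-0.15],"spin": 0},
    {"xyz": [-0.08,0,-0.14],"spin": 0},
    {"xyz": [-0.09,0,-0.13],"spin": 0},
    {"xyz": [-0.1,0,-0.12],"spin": 0},
    {"xyz": [-0.11,0,-0.11],"spin": 0},
    {"xyz": [-0.12,0,-0.1],"spin": 0},
  ],
)

```text
time: 6.45
tool_pos: [520.0, 219.1, 172.8]
tcp_rot: [-3.14, -0.003, -2.72]
contact_force: [0.5, -6.0, -2.9]
grip_width: 26.0
finger_force: 30.0
```

Run:
```python
from h import *
K=np.array([471.3,197.4,62.6]);A=0.921;d=np.array([.912,.410,0])
go(K+d*140*(1-np.cos(A))+[0,0,140*np.sin(A)])
```

```text
t 6.45 tcp [520.  219.1 172.8] rot [-3.14e+00 -3.00e-03 -2.72e+00] rows [-0.025  0.002 -0.016] w 25.965671446452916 29.998765289783478 [ 0.5 -6.  -2.9]
```

Request:
jog_arm(
  targets=[
    {"xyz": [-0.13,0,-0.09],"spin": 0},
    {"xyz": [-0.14,0,-0.08],"spin": 0},
    {"xyz": [-0.15,0,-0.07],"spin": 0},
    {"xyz": [-0.15,0,-0.05],"spin": 0},
    {"xyz": [-0.16,0,-0.04],"spin": 0},
    {"xyz": [-0.16,0,-0.02],"spin": 0},
    {"xyz": [-0.16,0,-0.01],"spin": 0},
    {"xyz": [-0.16,0,0.01],"spin": 0},
    {"xyz": [-0.16,0,0.02],"spin": 0},
    {"xyz": [-0.1,0,0.02],"spin": 0},
  ],
)

```text
time: 7.7
tool_pos: [629.0, 267.7, 198.9]
tcp_rot: [-3.14, 0.002, -2.72]
contact_force: [2.0, -4.7, 5.4]
grip_width: 25.6
finger_force: 30.0
```

Request:
jog_arm(
  targets=[
    {"xyz": [0,0,0],"spin": 0},
    {"xyz": [0,0,0],"spin": 0},
    {"xyz": [0,0,0],"spin": 0},
    {"xyz": [0,0,0],"spin": 0},
    {"xyz": [0,0,0],"spin": 0},
    {"xyz": [0,0,0],"spin": 0},
    {"xyz": [0,0,0],"spin": 0},
    {"xyz": [0,0,0],"spin": 0},
    {"xyz": [0,0,0],"spin": 0},
    {"xyz": [0,0,0],"spin": 0},
  ],
)

```text
time: 8.95
tool_pos: [628.8, 267.6, 199.0]
tcp_rot: [-3.14, 0.002, -2.72]
contact_force: [2.5, -4.7, 5.2]
grip_width: 25.2
finger_force: 30.0
```

Run:
```python
from h import *
i=bot.capture("top");cv2.imwrite("pics/t2.png",i)
d=np.array([.912,.410,0]);K=np.array([471.3,197.4,62.6])
go(K); p=bot.get_obs()['tool_pos']-K-d*140; print(np.pi-np.arctan2(p[2],p@d))
```

```text
t 9.0 tcp [628.8 267.6 199. ] rot [-3.14e+00  2.00e-03 -2.72e+00] rows [2.16  0.008 1.7  ] w 25.420117721018404 30.00074028968811 [ 2.8 -5.5  5.9]
1.8044886296483162
```

Request:
jog_arm(
  targets=[
    {"xyz": [0,0,0],"spin": 0},
    {"xyz": [0,0,0],"spin": 0},
    {"xyz": [0,0,0],"spin": 0},
    {"xyz": [0,0,0],"spin": 0},
    {"xyz": [0,0,0],"spin": 0},
    {"xyz": [0,0,0],"spin": 0},
    {"xyz": [0,0,-0.2],"spin": 0},
    {"xyz": [0,0,-0.3],"spin": 0},
    {"xyz": [0,0,-0.2],"spin": 0},
    {"xyz": [0,0,0],"spin": 0},
  ],
  gripper=100,
)

```text
time: 10.25
tool_pos: [628.6, 268.8, 256.7]
tcp_rot: [-3.141, 0.005, -2.719]
contact_force: [-0.2, 0.4, -0.8]
grip_width: 92.1
finger_force: 0.0
```

Request:
jog_arm(
  targets=[
    {"xyz": [0.3,0,0],"spin": 0},
    {"xyz": [0.5,0,0],"spin": 0},
    {"xyz": [0.5,0,0],"spin": 0},
    {"xyz": [0.5,0,0],"spin": 0},
    {"xyz": [0.3,0,0],"spin": 0},
    {"xyz": [0,0,0],"spin": 0},
    {"xyz": [0,0,0],"spin": 0},
    {"xyz": [0,0,0],"spin": 0},
    {"xyz": [0,0,0],"spin": 0},
    {"xyz": [0,0,0],"spin": 0},
  ],
)

```text
time: 11.5
tool_pos: [474.7, 199.8, 253.7]
tcp_rot: [3.141, -0.0, -2.719]
contact_force: [0.4, -0.3, 0.1]
grip_width: 91.5
finger_force: 0.0
```

Run:
```python
from h import *
W=bot.get_calibration("wrist");i=bot.capture("wrist");j=bot.capture("scene")
cv2.imwrite("pics/w3.png",np.hstack([i[100:300,200:450],j[200:400,330:490]]).repeat(2,0)[:, :].repeat(1,1) if 0 else cv2.resize(np.hstack([i[100:340,180:480],j[150:390,330:490]]),None,fx=1.7,fy=1.7))
go([539.9-3,228-1,40]);print(proj(W,[539.9,228,54]))
```

```text
t 11.6 tcp [474.6 199.7 253.8] rot [ 3.142 -0.    -2.719] rows [-0.85  -0.008  2.672] w 91.7449329093214 0.0 [-0.2  0.3  0.5]
[323.03874718 235.68417884]
```

View pics/w3.png

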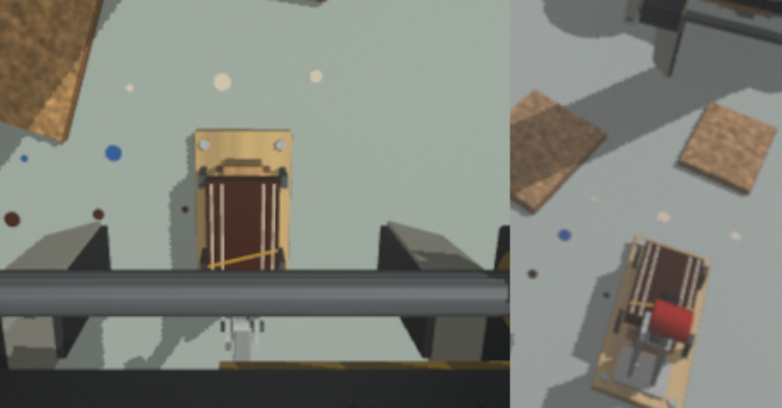

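The clamp stands open with its knob beyond the hinge, and the tile still lies in the jig where predicted. I'll move over it and go down.

Request:
jog_arm(
  targets=[
    {"xyz": [-0.23,0,0.2],"spin": 0},
    {"xyz": [-0.3,0,0.3],"spin": 0},
    {"xyz": [-0.3,-0.01,0.3],"spin": 0},
    {"xyz": [0,0,0.4],"spin": 0},
    {"xyz": [0,0,0.4],"spin": 0},
    {"xyz": [0,0,0.3],"spin": 0},
    {"xyz": [0,0,0.2],"spin": 0},
    {"xyz": [0,0,0],"spin": 0},
    {"xyz": [0,0,0],"spin": 0},
    {"xyz": [0,0,0],"spin": 0},
  ],
)

```text
time: 12.85
tool_pos: [536.1, 226.4, 87.1]
tcp_rot: [-3.141, 0.002, -2.719]
contact_force: [0.5, 0.0, 0.0]
grip_width: 91.6
finger_force: 0.0
```

Run:
```python
from h import *
go([539.9-4,228-2,41])
```

```text
t 12.85 tcp [536.1 226.4  87.1] rot [-3.141e+00  2.000e-03 -2.719e+00] rows [ 0.005 -0.003  0.576] w 91.64180836952137 0.0 [0.5 0.  0. ]
```

Request:
jog_arm(
  targets=[
    {"xyz": [0,0,0.1],"spin": 0},
    {"xyz": [0,0,0.15],"spin": 0},
    {"xyz": [0,0,0.15],"spin": 0},
    {"xyz": [0,0,0.1],"spin": 0},
    {"xyz": [0,0,0.07],"spin": 0},
    {"xyz": [0,0,0],"spin": 0},
    {"xyz": [0,0,0],"spin": 0},
    {"xyz": [0,0,0],"spin": 0},
    {"xyz": [0,0,0],"spin": 0},
    {"xyz": [0,0,0],"spin": 0},
  ],
)

```text
time: 14.1
tool_pos: [535.5, 226.2, 40.5]
tcp_rot: [3.142, 0.0, -2.719]
contact_force: [0.5, -0.0, -0.5]
grip_width: 91.8
finger_force: 0.0
```

Request:
jog_arm(
  targets=[
    {"xyz": [0,0,0],"spin": 0},
    {"xyz": [0,0,0],"spin": 0},
    {"xyz": [0,0,0],"spin": 0},
    {"xyz": [0,0,0],"spin": 0},
    {"xyz": [0,0,0],"spin": 0},
    {"xyz": [0,0,0],"spin": 0},
    {"xyz": [0,0,0],"spin": 0},
    {"xyz": [0,0,0],"spin": 0},
    {"xyz": [0,0,0],"spin": 0},
    {"xyz": [0,0,0],"spin": 0},
  ],
  gripper=0,
)

```text
time: 15.35
tool_pos: [535.4, 226.2, 40.3]
tcp_rot: [3.142, 0.0, -2.719]
contact_force: [-0.1, 0.7, 0.2]
grip_width: 55.5
finger_force: 30.0
```

Request:
jog_arm(
  targets=[
    {"xyz": [0,0,-0.05],"spin": 0},
    {"xyz": [0,0,-0.1],"spin": 0},
    {"xyz": [0,0,-0.2],"spin": 0},
    {"xyz": [0,0,-0.3],"spin": 0},
    {"xyz": [0,0,-0.3],"spin": 0},
    {"xyz": [0,0,-0.2],"spin": 0},
    {"xyz": [0,0,-0.1],"spin": 0},
    {"xyz": [0,0,0],"spin": 0},
    {"xyz": [0,0,0],"spin": 0},
    {"xyz": [0,0,0],"spin": 0},
  ],
)

```text
time: 16.6
tool_pos: [535.0, 226.0, 139.5]
tcp_rot: [3.141, -0.002, -2.719]
contact_force: [0.2, 0.3, -2.8]
grip_width: 56.0
finger_force: 30.0
```

Run:
```python
from h import *
go([476,16,140])
```

```text
t 16.6 tcp [535.  226.  139.5] rot [ 3.141e+00 -2.000e-03 -2.719e+00] rows [ 1.749 -2.093 -0.004] w 56.04404300514558 29.99746263027191 [ 0.2  0.3 -2.8]
```

Request:
jog_arm(
  targets=[
    {"xyz": [0.1,-0.12,0],"spin": 0},
    {"xyz": [0.2,-0.24,0],"spin": 0},
    {"xyz": [0.25,-0.3,0],"spin": 0},
    {"xyz": [0.25,-0.3,0],"spin": 0},
    {"xyz": [0.25,-0.3,0],"spin": 0},
    {"xyz": [0.25,-0.3,0],"spin": 0},
    {"xyz": [0.25,-0.3,0],"spin": 0},
    {"xyz": [0.2,-0.23,0],"spin": 0},
    {"xyz": [0,0,0],"spin": 0},
    {"xyz": [0,0,0],"spin": 0},
  ],
)

```text
time: 17.85
tool_pos: [476.3, 16.4, 140.4]
tcp_rot: [3.141, 0.0, -2.72]
contact_force: [0.4, 1.0, -1.2]
grip_width: 55.8
finger_force: 30.0
```

Request:
jog_arm(
  targets=[
    {"xyz": [0,0,0],"spin": 0.3},
    {"xyz": [0,0,0],"spin": 0.5},
    {"xyz": [0,0,0],"spin": 0.5},
    {"xyz": [0,0,0],"spin": 0.5},
    {"xyz": [0,0,0],"spin": 0.5},
    {"xyz": [0,0,0],"spin": 0.5},
    {"xyz": [0,0,0],"spin": 0.4},
    {"xyz": [0,0,0],"spin": 0.1},
    {"xyz": [0,0,0],"spin": 0},
    {"xyz": [0,0,0],"spin": 0},
  ],
)

```text
time: 19.1
tool_pos: [476.3, 16.5, 140.3]
tcp_rot: [3.142, -0.0, -3.049]
contact_force: [0.4, -0.1, -2.7]
grip_width: 55.3
finger_force: 30.0
```

Run:
```python
from h import *
W=bot.get_calibration("wrist");i=bot.capture("wrist");j=bot.capture("scene")
cv2.imwrite("pics/w4.png",cv2.resize(np.hstack([i[0:400,100:540],j[100:500,190:490]]),None,fx=1.05,fy=1.05))
go([476,16,17.5])
```

```text
Traceback (most recent call last):
ValueError: all the input array dimensions except for the concatenation axis must match exactly, but along dimension 0, the array at index 0 has size 400 and the array at index 1 has size 300
```

Run:
```python
from h import *
W=bot.get_calibration("wrist");i=bot.capture("wrist");j=bot.capture("scene")
cv2.imwrite("pics/w4.png",cv2.resize(np.hstack([i[0:400,100:540],j[0:400,190:490]]),None,fx=1.05,fy=1.05))
go([476,16,17])
```

```text
t 19.3 tcp [476.2  16.3 140.3] rot [ 3.142  0.    -3.049] rows [ 0.003 -0.003  1.541] w 55.83274896712674 29.997398257255554 [-0.3  0.5 -3.7]
```

View pics/w4.png

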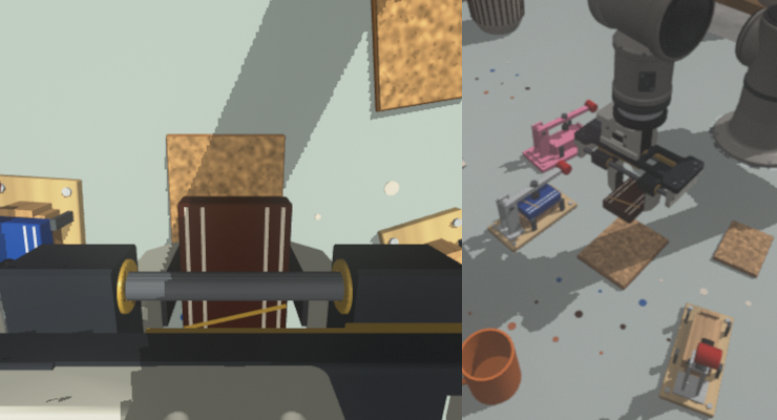

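The tile is held flat and lined up over the large board. The blue jig is well clear and the brown clamp is still open.

Request:
jog_arm(
  targets=[
    {"xyz": [0,0,0.1],"spin": 0},
    {"xyz": [0,0,0.3],"spin": 0},
    {"xyz": [0,0,0.3],"spin": 0},
    {"xyz": [0,0,0.3],"spin": 0},
    {"xyz": [0,0,0.25],"spin": 0},
    {"xyz": [0,0,0.15],"spin": 0},
    {"xyz": [0,0,0.1],"spin": 0},
    {"xyz": [0,0,0],"spin": 0},
    {"xyz": [0,0,0],"spin": 0},
    {"xyz": [0,0,0],"spin": 0},
  ],
)

```text
time: 20.55
tool_pos: [476.7, 16.3, 20.9]
tcp_rot: [-3.141, 0.001, -3.049]
contact_force: [0.2, 0.2, -1.6]
grip_width: 55.3
finger_force: 30.0
```

Request:
jog_arm(
  targets=[
    {"xyz": [0,0,0.01],"spin": 0},
    {"xyz": [0,0,0.01],"spin": 0},
    {"xyz": [0,0,0.01],"spin": 0},
    {"xyz": [0,0,0.005],"spin": 0},
    {"xyz": [0,0,0],"spin": 0},
    {"xyz": [0,0,0],"spin": 0},
    {"xyz": [0,0,0],"spin": 0},
    {"xyz": [0,0,0],"spin": 0},
    {"xyz": [0,0,0],"spin": 0},
    {"xyz": [0,0,0],"spin": 0},
  ],
)

```text
time: 21.8
tool_pos: [476.2, 16.3, 17.5]
tcp_rot: [3.142, 0.0, -3.049]
contact_force: [-0.7, -0.2, -2.4]
grip_width: 55.9
finger_force: 30.0
```

Request:
jog_arm(
  targets=[
    {"xyz": [0,0,0.005],"spin": 0},
    {"xyz": [0,0,0.005],"spin": 0},
    {"xyz": [0,0,0.005],"spin": 0},
    {"xyz": [0,0,0],"spin": 0},
    {"xyz": [0,0,0],"spin": 0},
    {"xyz": [0,0,0],"spin": 0},
    {"xyz": [0,0,0],"spin": 0},
    {"xyz": [0,0,0],"spin": 0},
    {"xyz": [0,0,0],"spin": 0},
    {"xyz": [0,0,0],"spin": 0},
  ],
)

```text
time: 23.05
tool_pos: [476.2, 16.3, 16.3]
tcp_rot: [3.142, 0.0, -3.049]
contact_force: [-0.5, 0.1, -2.2]
grip_width: 55.4
finger_force: 30.0
```

Request:
jog_arm(
  targets=[
    {"xyz": [0,0,0.005],"spin": 0},
    {"xyz": [0,0,0.005],"spin": 0},
    {"xyz": [0,0,0],"spin": 0},
    {"xyz": [0,0,0],"spin": 0},
    {"xyz": [0,0,0],"spin": 0},
    {"xyz": [0,0,0],"spin": 0},
    {"xyz": [0,0,0],"spin": 0},
    {"xyz": [0,0,0],"spin": 0},
    {"xyz": [0,0,0],"spin": 0},
    {"xyz": [0,0,0],"spin": 0},
  ],
)

```text
time: 24.3
tool_pos: [476.2, 16.3, 16.3]
tcp_rot: [-3.142, 0.0, -3.049]
contact_force: [-3.4, 1.3, 7.9]
grip_width: 55.5
finger_force: 30.0
```

The tile is down on the board, so I'll release it and rise.

Request:
jog_arm(
  targets=[
    {"xyz": [0,0,0],"spin": 0},
    {"xyz": [0,0,0],"spin": 0},
    {"xyz": [0,0,0],"spin": 0},
    {"xyz": [0,0,0],"spin": 0},
    {"xyz": [0,0,0],"spin": 0},
    {"xyz": [0,0,0],"spin": 0},
    {"xyz": [0,0,0],"spin": 0},
    {"xyz": [0,0,0],"spin": 0},
    {"xyz": [0,0,-0.05],"spin": 0},
    {"xyz": [0,0,-0.1],"spin": 0},
  ],
  gripper=100,
)

```text
time: 25.55
tool_pos: [476.1, 16.3, 27.8]
tcp_rot: [3.141, -0.0, -3.049]
contact_force: [-0.7, 0.7, -0.5]
grip_width: 91.4
finger_force: 0.0
```

Request:
jog_arm(
  targets=[
    {"xyz": [0,0,-0.3],"spin": 0},
    {"xyz": [0,0,-0.4],"spin": 0},
    {"xyz": [0,0,-0.5],"spin": 0},
    {"xyz": [0,0,-0.5],"spin": 0},
    {"xyz": [0,0,-0.4],"spin": 0},
    {"xyz": [0.4,0,0],"spin": 0},
    {"xyz": [0.4,0,0],"spin": 0},
    {"xyz": [0,0,0],"spin": 0},
    {"xyz": [0,0,0],"spin": 0},
    {"xyz": [0,0,0],"spin": 0},
  ],
)

```text
time: 26.8
tool_pos: [413.3, 10.4, 195.6]
tcp_rot: [-3.142, 0.001, -3.049]
contact_force: [0.5, -0.2, 0.1]
grip_width: 91.8
finger_force: 0.0
```

Run:
```python
from h import *
j=bot.capture("scene")
cv2.imwrite("pics/s5.png",j)
go([476,16,17])
```

```text
t 26.85 tcp [413.2  10.4 195.5] rot [ 3.142  0.    -3.049] rows [-0.788 -0.003  2.231] w 92.27165489047371 0.0 [-0.9  0.2  0.2]
```

View pics/s5.png

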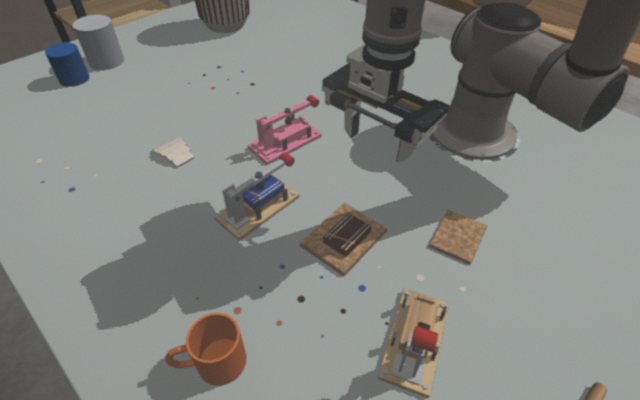

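The tile lies flat, glazed side up, well inside the large board at (347,234). The brown clamp is open at (424,338) and the blue clamp is still shut.

```bash
python3 -c "
from plant import bot
print(bot.close_job())"
```

```text
the job is handed in; nothing more can be done
None
```

The job is handed in, with no verdict returned: the last picture showed the brown tile flat, glazed side up, on the larger cork board, its clamp open past upright and the blue clamp shut.

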